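Load the sloped slide-case feeder

ROBOT

A 6-joint arm with a two-finger parallel gripper is mounted at the origin on the work surface. World frame = base frame: x ahead of the robot, y to its left, z up, the work surface at z = 0. Lengths are in mm, angles in degrees, forces in N, time in s.
With the tool pointing down it reaches from about 350 to 850 mm from the base axis. Payload 8.1 kg.
Tool frame: the origin (TCP) lies midway between the tips of the shut fingers; the grasp point (between the pads) lies 19 mm behind it (r.grasp_offset is the distance from the TCP to the grasp point, in mm); z points along the fingers, x is the direction in which the jaws open and shut, and the axes are right-handed (so a half turn about z gives the same grasp; the last joint's range is limited). The gripper opens to 85 mm and grips with 20 to 120 N. Pads are 22 mm wide; open, the fingers measure 114 mm over their backs; the gripper's body (76 mm by 85 mm) begins 54 mm behind the grasp point. The pads swing forward as they close: fully open they stand 13 mm farther back than shut.
Start: joints at [-74.049, 7.471, 85.268, -0, 87.261, -4.893], TCP at [213.517, -560.728, 204.392] pointing down, gripper open.
Joint ranges: [-169.43, 169.43], [-51.17, 129.36], [1.28, 143.12], [-76.62, 256.62], [0, 156.53], [-152.29, 152.29]. Speed limits (degrees/s): [136.94, 136.94, 159.86, 180, 180, 180].

INTERFACE

Orientations are given as [roll, pitch, yaw] about the fixed x, y, z axes, in that order (R = Rz(yaw) Ry(pitch) Rx(roll)).
In Python, from bench import r, optics, hand_in gives the robot as it stands.
- The arm moves only by the shell command python3 -m pendant 'ROWS' [FORCE]. ROWS is JSON, a list of rows, each a list of 5 numbers: the opening, from 0 (shut) to 1 (fully open), then the shift along the tool's x, y, z in mm, then the turn about the tool's z in degrees. A call has 1 to 10 rows; each row shifts and turns the commanded pose from where the row before left it, along the tool's axes as they then stand; what a row does not reach is not made up. A row lasts 1/10 s, in which the tool goes at most 50 mm and 8.59 degrees, less where a joint would pass 70% of its speed; a pose out of reach is approached as far as the arm can. A call with a gripper value outside its range is refused whole. The fingers move at their own pace and stop on an object; FORCE is the grip in N (left out, the last holds). Time passes only in rows, so rows that do not move let the fingers close. It gives the time, the measured TCP pose, the force and the opening at its end, in the units of the state.
- r.sense(): the state, without advancing time (a new reading comes with each control period).
- optics.snapshot(name): name is "side" or "top" or "wrist"; returns (picture, depth): 384x512x3 uint8, blue, green, red; 384x512 float32, mm along the optical axis (not along the pixel's ray), 0 where there is no reading.
- optics.camera_params(name): a dict with "camera_matrix" (3x3 intrinsics, pixels), "k1" (the pictures are not rectified: a ray, as slopes to the right and down, at radius r is drawn at 1 + k1 r^2 times it, then the intrinsics apply), "eye" and "orientation" of the camera in the world. Camera axes: x right, y down, z forward; pixel columns grow to the right and rows downward; lengths in mm; the calibration is good to about 2 mm. A picture is of the moment at which its call begins: read the wrist's pose just before it. camera_params takes no time and is no camera call; for the wrist camera it gives the pose at the moment of the call.
- hand_in(): hands the job in, once; it reports no verdict.
Trained networks look in the newest picture that a camera, given by its name, has taken for a name from the list of things; names that differ only in an ending like _2 or _b are one class to them, and where a whole thing is asked for, a point or a joint stands for the part that bears it (a point fixed in the world has none). Each returns a list of dicts, best first, with "score" (0 to 1); they miss things now and then, are a little off and sometimes report something else, mostly with a low value. They report only what shows in the picture. A call takes as long as a camera call. They do not tell look-alikes from the thing itself.
- optics.search_frame(camera, query): "at" ([x, y, z] in mm, in world coordinates, good to about 4 mm: the middle of the surface that is visible of it).
The state is a dict: "time": time; "joint_pos": joint angles; "qd": joint speeds; "joint_efforts": joint torques, N m; "tool_pos": TCP position; "tcp_rot": TCP orientation; "ft_force": force on the tool from outside, world axes, zero at the start; "wrist_torque": the same for the moment, N m; "finger_gap": finger opening in mm.
Only numpy, scipy, OpenCV 4.12 (cv2) and the standard library are available. Lean on these libraries where they do the work, as an engineer would, in place of code of your own. Each camera call takes 0.05 s, during which the arm holds its last target. There are 200 camera calls.

TASK

Slide the gate at the foot of the sloped shelf fully shut across the lane, then load the shelf in this order: the long slide case, the short slide case behind it, and the steel follower weight last, each lengthwise in the lane. Set each piece down gently on the upper half of the shelf, at least a finger's width clear of whatever is below it, and let go so that it slides down to its stop by itself; do not push it down. Leave the glassware on the bench where it stands.

Things in the scene. Friction and masses are not known exactly. Their poses are not given: they have to be found in the camera images.
- deck: Sloped aluminium shelf, fixed, standing differently each time: one straight lane sloping 27 degrees. Origin: on the lane's floor, centre line, low end, at the inner face of the shut gate, 45 mm above the bench. x points up the slope along the floor, y to the left looking uphill, z off the floor at right angles. The floor is slippery: any piece let go flat on it slides all the way down
- lane_top (a point): Middle of the lane's floor at its open upper end, 300 mm up the slope (x) from the shelf's origin. The lane is 58 mm wide between two side rails that are 10 mm thick and stand 10 mm above the floor along its whole length
- gate (a joint): Sliding gate at the low end of the lane: displacement in m along the shelf's +y. 0 = shut, square across the lane; 0.08 = fully open, parked beside the lane at +y. It starts 0.045 to 0.08 open, stays where it is left, and needs about 2 N to move
- gate_tab (a point): Centre of the gate's upright black grip tab, moving with it. The tab is 24 mm along the shelf's y, 12 mm along its x; its top is 18 mm above this point along the shelf's z. Below it the aluminium gate plate (66 mm wide, 10 mm thick) begins 23 mm under this point. Gate shut: this point is at x -6, y 0, z 60 mm in the shelf's frame
- long_case: Closed white plastic slide case, a plain box 95 mm long (its x), 50 mm wide (its y), 46 mm high; 0.15 kg, lies loose on the bench. Origin: centre of its underside, z up. Either end may lead. It belongs at the gate: origin 47.5 mm up the shelf
- short_case: Closed white plastic slide case like the other but 65 mm long (its x), 50 mm wide (its y), 46 mm high; 0.10 kg, loose on the bench. Origin: centre of its underside, z up. It belongs against the long case: origin 127.5 mm up the shelf
- follower: Steel follower weight, loose on the bench: a block 60 mm long (its x), 50 mm wide (its y), 28 mm high, with a grip fin on top, 44 mm long (x), 14 mm thick (y), rising from 28 to 62 mm above the underside; about 0.35 kg. Origin: centre of its underside, z up. It belongs against the short case: origin 190 mm up the shelf
- beaker: Glass beaker, 68 mm across, 75 mm high; origin under its centre. Leave it alone
- petri_dish: Glass petri dish, 86 mm across, 15 mm high; origin under its centre. Leave it alone
- dropper_bottle: Small amber bottle with black cap, 36 mm across, 75 mm high; origin under its centre. Leave it alone
There are look-alikes about, which are no part of the job. What is shaped like the follower but yellow is not meant. What is shaped like the long_case but pink is not meant.

How it is judged (in metres and radians):
On the way, in this order (a step that is already met when the one before it is completed fails the run):
1. the gate is shut while the lane is empty (value of joint gate below 0.006 m and not (x of long_case in the frame of deck between 0 and 0.3 m and y of long_case in the frame of deck between -0.03 and 0.03 m) and not (x of short_case in the frame of deck between 0 and 0.3 m and y of short_case in the frame of deck between -0.03 and 0.03 m) and not (x of follower in the frame of deck between 0 and 0.3 m and y of follower in the frame of deck between -0.03 and 0.03 m)), for 0.2 s.
2. the long case has slid down to rest against the shut gate (value of joint gate below 0.006 m and x of long_case in the frame of deck between 0.0415 and 0.0535 m and y of long_case in the frame of deck between -0.007 and 0.007 m and z of long_case in the frame of deck between -0.005 and 0.005 m and angle between the x axis of long_case and the x axis of deck, either way round below 0.12 rad and angle between the z axis of long_case and the z axis of deck, either way round below 0.06 rad and linear speed of long_case below 0.02 m/s and contact force between the fingers and long_case below 0.05 N), for 0.2 s.
3. the short case has slid down to rest against the long case (all of step 2 and x of short_case in the frame of deck between 0.1185 and 0.1365 m and y of short_case in the frame of deck between -0.007 and 0.007 m and z of short_case in the frame of deck between -0.005 and 0.005 m and angle between the x axis of short_case and the x axis of deck, either way round below 0.12 rad and angle between the z axis of short_case and the z axis of deck, either way round below 0.06 rad and linear speed of short_case below 0.02 m/s and contact force between the fingers and short_case below 0.05 N), for 0.2 s.
4. the follower weight has slid down to rest against the short case (all of step 3 and x of follower in the frame of deck between 0.178 and 0.202 m and y of follower in the frame of deck between -0.007 and 0.007 m and z of follower in the frame of deck between -0.005 and 0.005 m and angle between the x axis of follower and the x axis of deck, either way round below 0.12 rad and angle between the z axis of follower and the z axis of deck, either way round below 0.06 rad and linear speed of follower below 0.02 m/s and contact force between the fingers and follower below 0.05 N), for 0.2 s.
At the end, for the whole second after the job is handed in: The gate is shut (within 6 mm), and in the lane, flat on its floor, lengthwise and at rest, lie the long case against the gate (within 6 mm), the short case against it (within 9 mm of its place) and the follower weight against that (within 12 mm of its place), all released (all of step 4); the robot touches nothing.
It fails at once if a piece is pushed or carried down the lane: fingers on it with its centre less than 120 mm (long case), 136 mm (short case) or 196 mm (follower) up the lane from the gate ((contact force between the fingers and long_case above 0.3 N and x of long_case in the frame of deck between 0 and 0.12 m and y of long_case in the frame of deck between -0.02 and 0.02 m and z of long_case in the frame of deck between -0.01 and 0.015 m) or (contact force between the fingers and short_case above 0.3 N and x of short_case in the frame of deck between 0 and 0.136 m and y of short_case in the frame of deck between -0.02 and 0.02 m and z of short_case in the frame of deck between -0.01 and 0.015 m) or (contact force between the fingers and follower above 0.3 N and x of follower in the frame of deck between 0 and 0.196 m and y of follower in the frame of deck between -0.02 and 0.02 m and z of follower in the frame of deck between -0.01 and 0.015 m)).
It fails at once if a piece is let go more than 30 mm above the shelf ((contact force between the fingers and long_case below 0.01 N and z of long_case in the frame of deck above 0.03 m and x of long_case in the frame of deck between 0 and 0.33 m and y of long_case in the frame of deck between -0.05 and 0.05 m) or (contact force between the fingers and short_case below 0.01 N and z of short_case in the frame of deck above 0.03 m and x of short_case in the frame of deck between 0 and 0.33 m and y of short_case in the frame of deck between -0.05 and 0.05 m) or (contact force between the fingers and follower below 0.01 N and z of follower in the frame of deck above 0.03 m and x of follower in the frame of deck between 0 and 0.33 m and y of follower in the frame of deck between -0.05 and 0.05 m)).
It fails at once if a piece of glassware is moved by more than 25 mm or knocked over (distance of any of beaker, petri_dish, dropper_bottle from where it was at the start of the episode above 0.025 m or angle between any of beaker, petri_dish, dropper_bottle's own z axis and vertical above 0.5 rad).
It also fails if it takes over 72 s, if anything falls off the work surface, if the arm or the gripper's body presses on something with over 40 N, if the wrist force passes 120 N, or if a joint passes its speed limit or range.

## Working session

There is one attempt and no reset: what is moved stays moved. The work goes in short steps, Python scripts to look and compute and a shell command to move; the robot and the scene stay as the last step left them, time stands still between calls to the robot, and variables do not carry over. Pictures are saved under pics/ and viewed, about 8 in all and at most 12, crops included, and the job is handed in when it is done.

```bash
ls; mkdir -p pics
python3 - <<'E'
from bench import r, optics
import cv2, numpy as np
s=r.sense(); print(s['time'],s['tool_pos'],s['tcp_rot'],s['finger_gap'])
ims=[]
for c in ("side","top"):
    im,d=optics.snapshot(c); cv2.imwrite(f"pics/{c}0.png",im); np.save(f"{c}0.npy",d)
    p=optics.camera_params(c); print(c,p)
    for q in ["deck","gate_tab","long_case","short_case","follower","beaker","petri_dish","dropper_bottle"]:
        for k in optics.search_frame(c,q)[:3]: print(q,k['score'],np.round(k['at']))
E
```

```text
pics
0.0 [ 213.35498324 -560.14355678  203.3348137 ] [-1.79991157e+02  1.04963632e-01 -6.91557625e+01] 85.56558321118688
side {'camera_matrix': array([[404.7639592,   0.       , 257.1856387],
       [  0.       , 404.7639592, 188.2363047],
       [  0.       ,   0.       ,   1.       ]]), 'k1': 0.04719207048985836, 'eye': array([270.98234965, 673.41379853, 758.45996025]), 'orientation': array([-128.79504725,    0.97293544, -160.3489926 ])}
deck 0.66 [539. 271. 105.]
gate_tab 0.66 [436. 386. 103.]
long_case 0.79 [ 440. -434.   36.]
long_case 0.57 [ 492. -313.   38.]
short_case 0.83 [435. -59.  46.]
short_case 0.18 [539. 273. 107.]
follower 0.92 [ 545. -190.   24.]
follower 0.8 [539.   7.  27.]
follower 0.72 [588. -98.  28.]
beaker 0.86 [717.  19.  47.]
petri_dish 0.81 [ 404. -232.    2.]
dropper_bottle 0.64 [ 660. -260.   37.]
top {'camera_matrix': array([[382.36156764,   0.        , 258.34371049],
       [  0.        , 382.36156764, 190.7083755 ],
       [  0.        ,   0.        ,   1.        ]]), 'k1': -0.12194362088257911, 'eye': array([ 369.35004221,  -62.13533732, 1261.63981959]), 'orientation': array([-170.77945009,   -0.55574575,  -90.20868406])}
deck 0.72 [550. 271. 110.]
gate_tab 0.76 [445. 387.  76.]
long_case 0.78 [ 494. -327.   47.]
long_case 0.67 [ 438. -449.   45.]
short_case 0.82 [444. -79.  52.]
follower 0.84 [548. -16.  28.]
follower 0.82 [ 592. -106.   29.]
follower 0.75 [ 552. -208.   30.]
beaker 0.76 [727.   8.  26.]
petri_dish 0.72 [ 406. -231.    4.]
petri_dish 0.59 [ 591. -106.   28.]
petri_dish 0.35 [550. 273. 109.]
dropper_bottle 0.56 [ 659. -271.   46.]
```

Run:
```python
import cv2,numpy as np
a=cv2.imread("pics/top0.png");b=cv2.imread("pics/side0.png")
cv2.imwrite("pics/top0b.png",cv2.resize(a,(800,600),interpolation=cv2.INTER_CUBIC));cv2.imwrite("pics/side0b.png",cv2.resize(b,(800,600),interpolation=cv2.INTER_CUBIC))
```

```text
(no output)
```

View pics/top0b.png

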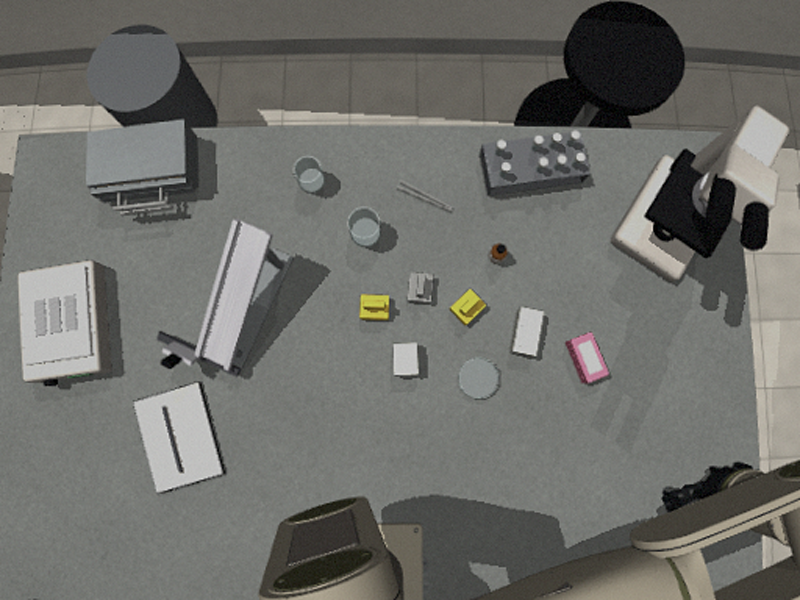

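View pics/side0b.png

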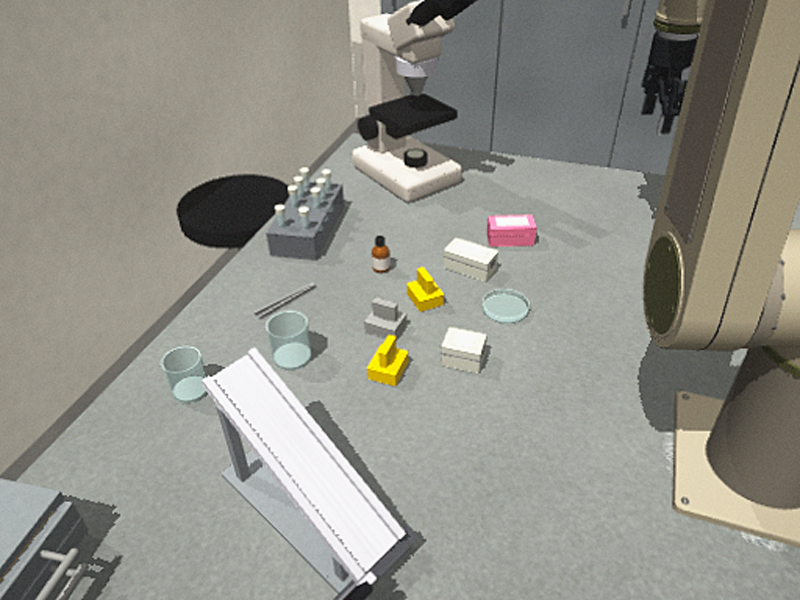

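The top view shows the shelf with its low end toward the robot, at about (220,365) px. The gate tab, black, is open on the +y side at (172,360). The white long case is at (529,332), the short case at (405,360) and the grey follower at (420,288). The yellow followers and the pink case are look-alikes. I'll measure poses from depth next.

```bash
cat > h.py <<'E'
import cv2, numpy as np
from scipy.spatial.transform import Rotation as R
from scipy.optimize import least_squares
from bench import r, optics
def cloud(p,d):
    h,w=d.shape; K=p['camera_matrix']; v,u=np.mgrid[:h,:w]
    x=(u-K[0,2])/K[0,0]; y=(v-K[1,2])/K[1,1]; rd=np.hypot(x,y); q=rd.copy()
    for _ in range(8): q=rd/(1+p['k1']*q*q)
    s=q/np.maximum(rd,1e-9)
    P=np.stack([x*s*d,y*s*d,d],-1)
    return P@R.from_euler('xyz',p['orientation'],degrees=True).as_matrix().T+p['eye']
def rect(W,m,zlo,zhi,c,rad=75):
    "top-face rectangle of masked points near c: centre, sides, angle of long side, median z"
    k=m&(W[...,2]>zlo)&(W[...,2]<zhi)&(np.hypot(W[...,0]-c[0],W[...,1]-c[1])<rad)
    P=W[k]; (cx,cy),(a,b),t=cv2.minAreaRect(P[:,:2].astype(np.float32))
    if b>a: a,b,t=b,a,t+90
    return np.round([cx,cy,a,b,(t+90)%180-90,np.median(P[:,2]),len(P)],1)
E
cat > a.py <<'E'
from h import *
for c in("top","side"):
    im=cv2.imread(f"pics/{c}0.png"); d=np.load(f"{c}0.npy"); p=optics.camera_params(c); W=cloud(p,d)
    ok=d>0; hsv=cv2.cvtColor(im,cv2.COLOR_BGR2HSV); grey=hsv[...,1]<60
    for n,q,z in(("long",(493,-320),(36,60)),("short",(440,-70),(36,60)),("foll block",(546,-11),(18,40)),("fin",(546,-11),(50,75)),):
        pass
    for n,q,z in(("long",(493,-320),(36,60)),("short",(440,-70),(36,60)),("follA",(546,-10),(18,80)),("follB",(590,-102),(18,80)),("finB",(590,-102),(48,80)),("follC",(550,-200),(18,80))):
        try:
            print(c,n,rect(W,ok,z[0],z[1],q,60))
        except Exception as e: print(c,n,e)
    # deck plane: bright
    k=ok&(abs(W[...,0]-545)<200)&(abs(W[...,1]-280)<110)&(W[...,2]>40)&(W[...,2]<215)&(im.min(2)>150)
    P=W[k]; print(len(P))
    t=np.tan(np.radians(27))
    f=lambda v:(P[:,2]-(v[0]+t*(P[:,0]*np.cos(v[1])+P[:,1]*np.sin(v[1]))))
    s=least_squares(f,[45-t*430,-.2],loss='soft_l1'); yaw=s.x[1]; s0=(45-s.x[0])/t
    lat=-P[:,0]*np.sin(yaw)+P[:,1]*np.cos(yaw); al=P[:,0]*np.cos(yaw)+P[:,1]*np.sin(yaw)
    good=abs(f(s.x))<20
    print(c,'yaw',np.degrees(yaw),'s0',s0,'res',np.median(abs(f(s.x))),'lat',np.percentile(lat[good],[.5,2,50,98,99.5]),'along',np.percentile((al[good]-s0)/np.cos(np.radians(27)),[1,99]))
    kb=ok&(abs(W[...,0]-430)<70)&(abs(W[...,1]-390)<70)&(W[...,2]>70)&(im.max(2)<50); Q=W[kb]
    print('tab',len(Q),np.round(Q.mean(0)),np.round(Q.min(0)),np.round(Q.max(0)))
E
python3 a.py
```

```text
top long [ 497.4 -330.    96.1   49.9  -12.9   47.1  456. ]
top short [443.8 -78.   63.9  47.9  -0.   46.8 325. ]
top follA [554.  -11.8  59.1  50.1  89.3  30.2 286. ]
top follB [ 594.3 -108.7   60.2   49.5   -5.1   30.1  275. ]
top finB [ 593.6 -108.6   43.1   12.8   -0.7   62.9   61. ]
top follC [ 553.4 -208.9   60.2   49.3  -48.1   30.3  277. ]
1948
top yaw -22.03198107205008 s0 282.7854056354665 res 2.6598851583337506 lat [414.06850917 416.34020883 452.8001359  492.59384048 494.64746126] along [  7.51953757 301.28118323]
tab 72 [434. 385. 103.] [420. 372.  84.] [447. 400. 118.]
side long [ 498.2 -329.8   96.2   56.4  -10.5   46.2  375. ]
side short [442.8 -75.   65.   51.7   2.9  46.1 410. ]
side follA [552.8 -10.9  62.8  50.2  88.1  29.3 446. ]
side follB [ 593.2 -106.5   60.7   55.4   -3.7   30.4  399. ]
side finB [ 593.7 -106.    43.    15.6   -6.1   60.2  114. ]
side follC [ 553.2 -206.2   65.1   50.4  -46.5   29.9  326. ]
6832
side yaw -22.569309490335133 s0 279.6241265994006 res 2.1206996286367286 lat [419.31335915 421.48765539 459.47413835 499.37279906 500.12707264] along [  5.84297296 300.1592207 ]
tab 118 [430. 391. 110.] [420. 364.  74.] [447. 401. 116.]
```

```bash
cat >> h.py <<'E'
def plan(*ways, op=1.0, dec=0):
    "ways: (x,y,z,yaw); prints rows (max 10 a line) from the measured pose, tool pointing down"
    s=r.sense(); p=np.array(s['tool_pos'],float); yaw=s['tcp_rot'][2]; rows=[]
    for w in ways:
        w=np.array(w,float); n=int(max(np.ceil(np.linalg.norm(w[:3]-p)/48),np.ceil(abs(w[3]-yaw)/8.3),1))
        for i in range(n):
            k=n-i; c,sn=np.cos(np.radians(yaw)),np.sin(np.radians(yaw)); M=np.array([[c,sn,0],[sn,-c,0],[0,0,-1]])
            st=np.round(M.T@((w[:3]-p)/k),dec); t=np.round(-(w[3]-yaw)/k,1)
            rows.append([op]+[float(v) if dec else int(v) for v in st]+[float(t)]); p=p+M@st; yaw-=t
    for i in range(0,len(rows),10): print(str(rows[i:i+10]).replace(' ',''))
def D(x,y,z,o=None):
    "deck frame to world"
    o=o or DECK; a=np.radians(o[2]); b=np.radians(27); s=x*np.cos(b)-z*np.sin(b)
    return np.round([o[0]+s*np.cos(a)-y*np.sin(a), o[1]+s*np.sin(a)+y*np.cos(a), 45+x*np.sin(b)+z*np.cos(b)],1)
DECK=[433.4,316.2,-22.3]
E
python3 - <<'E'
from h import *
yw=[]
for c in("top","side"):
    im=cv2.imread(f"pics/{c}0.png"); W=cloud(optics.camera_params(c),np.load(f"{c}0.npy"))
    a=np.radians(-22.3); X=(W[...,0]-433.4); Y=W[...,1]-316.2; s=X*np.cos(a)+Y*np.sin(a); l=-X*np.sin(a)+Y*np.cos(a)
    h=W[...,2]-45-s*np.tan(a*0+np.radians(27))
    k=(abs(h)<18)&(s>20)&(s<250)&(abs(l)<55)&(im.min(2)>120)
    B=[(b+10,np.percentile(l[k&(s>b)&(s<b+20)],[2,98]).mean(),np.ptp(np.percentile(l[k&(s>b)&(s<b+20)],[2,98])),np.median(h[k&(s>b)&(s<b+20)&(abs(l)<18)])) for b in range(20,240,20)]
    B=np.array(B); f=np.polyfit(B[:,0],B[:,1],1); print(c,'yaw',-22.3+np.degrees(np.arctan(f[0])),'lat at 0',f[1],'at mid',np.polyval(f,134),'width',B[:,2].mean(),'floor h',np.round(B[:,3],1))
plan((470,-100,215,0),(445,370,205,67.7))
E
```

```text
top yaw -23.793000254831774 lat at 0 2.8309920267533903 at mid -0.6615396980889385 width 75.56134328506795 floor h [-1.2 -0.9 -0.6 -0.7 -1.5 -1.2 -1.7 -1.3 -1.9 -1.7 -0.7]
side yaw -23.613112812595972 lat at 0 3.8336137544258286 at mid 0.7620449320515901 width 76.81346169608936 floor h [-1.5 -2.  -1.7 -1.3 -1.4 -1.6 -1.4 -1.5 -1.5 -1.7 -1.5]
[[1.0,-31,-37,-1,-6.3],[1.0,-27,-40,-1,-6.3],[1.0,-22,-42,-1,-6.3],[1.0,-17,-45,-1,-6.3],[1.0,-12,-46,-1,-6.3],[1.0,-7,-47,-1,-6.3],[1.0,-2,-48,-1,-6.3],[1.0,3,-48,-1,-6.3],[1.0,9,-47,-1,-6.3],[1.0,14,-46,-1,-6.2]]
[[1.0,18,-45,-1,-6.3],[1.0,-2,-47,1,-6.8],[1.0,3,-47,1,-6.8],[1.0,9,-46,1,-6.8],[1.0,14,-45,1,-6.8],[1.0,19,-43,1,-6.7],[1.0,24,-40,1,-6.8],[1.0,29,-37,1,-6.7],[1.0,33,-34,1,-6.8],[1.0,37,-30,1,-6.7]]
[[1.0,39,-25,1,-6.8]]
```

```bash
sed -i 's/^DECK=.*/DECK=[437.2,318.1,-23.7]/' h.py
python3 -m pendant '[[1.0,-31,-37,-1,-6.3],[1.0,-27,-40,-1,-6.3],[1.0,-22,-42,-1,-6.3],[1.0,-17,-45,-1,-6.3],[1.0,-12,-46,-1,-6.3],[1.0,-7,-47,-1,-6.3],[1.0,-2,-48,-1,-6.3],[1.0,3,-48,-1,-6.3],[1.0,9,-47,-1,-6.3],[1.0,14,-46,-1,-6.2]]'
python3 -c "
from h import *
plan((470,-100,215,0),(450,360,230,66.3))"
```

```text
time: 1.9
tool_pos: [447.7, -140.5, 214.8]
tcp_rot: [180.0, -0.1, -6.0]
ft_force: [0.8, -0.9, -0.2]
finger_gap: 85.2
[[1.0,18,-43,0,-6.0],[1.0,-2,-46,-2,-6.6],[1.0,3,-46,-1,-6.6],[1.0,9,-45,-2,-6.6],[1.0,14,-44,-1,-6.6],[1.0,19,-42,-2,-6.7],[1.0,23,-40,-1,-6.6],[1.0,28,-37,-2,-6.7],[1.0,32,-33,-1,-6.6],[1.0,35,-29,-2,-6.7]]
[[1.0,38,-25,-1,-6.6]]
```

```bash
python3 -m pendant '[[1.0,18,-43,0,-6.0],[1.0,-2,-46,-2,-6.6],[1.0,3,-46,-1,-6.6],[1.0,9,-45,-2,-6.6],[1.0,14,-44,-1,-6.6],[1.0,19,-42,-2,-6.7],[1.0,23,-40,-1,-6.6],[1.0,28,-37,-2,-6.7],[1.0,32,-33,-1,-6.6],[1.0,35,-29,-2,-6.7]]' >/dev/null
python3 -m pendant '[[1.0,38,-25,-1,-6.6],[1,0,0,0,0]]'
python3 - <<'E'
from h import *
p=optics.camera_params("wrist"); im,d=optics.snapshot("wrist"); W=cloud(p,d)
cv2.imwrite("pics/w1.png",im); np.save("w1.npy",W)
print(optics.search_frame("wrist","gate_tab")[:2])
k=(d>0)&(im.max(2)<55)&(W[...,2]>70)&(W[...,2]<130)&(np.hypot(W[...,0]-433,W[...,1]-388)<50)
Q=W[k]; print(len(Q)); 
if len(Q): print(Q.mean(0),np.percentile(Q,[1,99],axis=0),cv2.minAreaRect(Q[:,:2].astype(np.float32)))
for g in(45,60,65,70,80): print(g,D(-6,g,60))
E
```

```text
time: 3.1
tool_pos: [449.9, 362.7, 228.9]
tcp_rot: [-179.9, -0.1, 66.5]
ft_force: [-0.4, -0.4, -0.2]
finger_gap: 84.9
[{'at': [441.6, 391.6, 79.5], 'score': 0.55}]
364
[432.21923481 390.10092384 106.16185829] [[420.67034186 376.97594307  84.19101484]
 [447.39009288 402.80484967 113.94142211]] ((434.41046142578125, 389.0779724121094), (22.320295333862305, 24.524600982666016), 66.03558349609375)
45 [425.5 372.4  95.7]
60 [431.5 386.1  95.7]
65 [433.5 390.7  95.7]
70 [435.5 395.3  95.7]
80 [439.5 404.5  95.7]
```

View pics/w1.png

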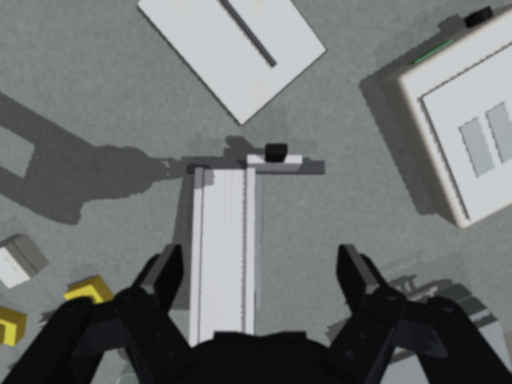

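The wrist view shows the lane at columns 195–255, lined up with the tool. The black tab is at (277,153), still well open (about 64 mm). I'll grip the tab.

Run:
```python
from h import *
W=np.load("w1.npy"); im=cv2.imread("pics/w1.png")
o=DECK; a=np.radians(o[2]); X=W[...,0]-o[0]; Y=W[...,1]-o[1]; s=X*np.cos(a)+Y*np.sin(a); l=-X*np.sin(a)+Y*np.cos(a); h=W[...,2]-45-s*np.tan(np.radians(27))
k=(abs(h)<18)&(abs(l)<50)&(im.min(2)>110)
B=np.array([(b+5,np.percentile(l[k&(s>b)&(s<b+10)],[2,98]).mean(),np.ptp(np.percentile(l[k&(s>b)&(s<b+10)],[2,98])),np.median(h[k&(s>b)&(s<b+10)&(abs(l)<18)])) for b in range(10,110,10) if (k&(s>b)&(s<b+10)).sum()>30]); print(np.round(B,1))
plan((432,390,140,66.3),(432,390,88,66.3))
```

```text
[[ 15.    2.   73.5  -1.1]
 [ 25.    1.3  75.   -1.4]
 [ 35.    1.6  74.5  -1.3]
 [ 45.    1.4  75.2  -1.2]
 [ 55.    1.4  75.3  -1.2]
 [ 65.    1.6  75.1  -1.2]
 [ 75.    1.7  75.   -1.4]
 [ 85.    1.4  75.7  -1.3]
 [ 95.    1.6  75.6  -1.3]
 [105.    1.5  75.9  -1.2]]
[[1.0,7,-10,30,-0.1],[1.0,7,-10,29,-0.0],[1.0,7,-10,30,-0.1],[1.0,0,0,26,0.0],[1.0,0,0,26,0.0]]
```

```bash
sed -i 's/^DECK=.*/DECK=[439.0,318.4,-23.7]/' h.py
python3 -m pendant '[[1.0,7,-10,30,0],[1.0,7,-10,29,0],[1.0,7,-10,30,0],[1.0,0,0,26,0],[1.0,0,0,26,0],[0.2,0,0,0,0],[0,0,0,0,0],[0,0,0,0,0],[0,0,0,0,0],[0,0,0,0,0]]' 30
python3 - <<'E'
from h import *
s=r.sense(); o=DECK;a=np.radians(o[2]);X=s['tool_pos'][0]-o[0];Y=s['tool_pos'][1]-o[1]
print('s',X*np.cos(a)+Y*np.sin(a),'l',-X*np.sin(a)+Y*np.cos(a),s['tool_pos'],s['joint_pos'])
E
```

```text
time: 4.2
tool_pos: [433.4, 389.7, 90.0]
tcp_rot: [179.9, -0.1, 66.0]
ft_force: [0.6, -0.6, -1.2]
finger_gap: 12.2
s -33.77585849126135 l 63.08163766014022 [433.42823383 389.73762716  89.99491763] [ 3.69227881e+01  9.38881128e+00  9.53716785e+01 -4.24785270e-04
  7.50965796e+01 -2.91049985e+01]
```

```bash
python3 -m pendant '[[0,0,0,0,0],[0,0,0,0,0]]'
python3 - <<'E'
from h import *
p=optics.camera_params("wrist"); im,d=optics.snapshot("wrist"); cv2.imwrite("pics/w2.png",im)
E
```

```text
time: 4.4
tool_pos: [432.6, 389.4, 88.8]
tcp_rot: [180.0, -0.0, 66.0]
ft_force: [1.3, -0.4, -0.6]
finger_gap: -0.1
```

View pics/w2.png

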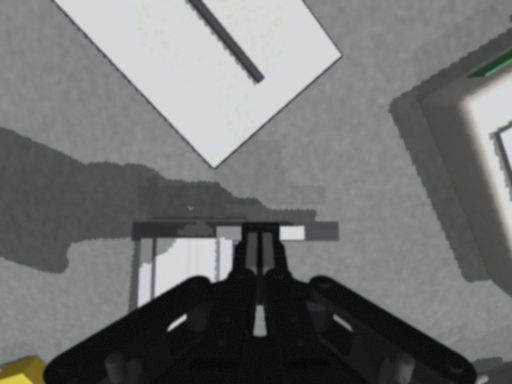

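The fingers are fully shut with nothing between them: they closed just uphill of the tab. I'll re-measure the tab by height band.

Run:
```python
from h import *
W=np.load("w1.npy"); im=cv2.imread("pics/w1.png")
o=DECK; a=np.radians(o[2]); X=W[...,0]-o[0]; Y=W[...,1]-o[1]; s=X*np.cos(a)+Y*np.sin(a); l=-X*np.sin(a)+Y*np.cos(a)
k=(im.max(2)<55)&(W[...,2]>60)&(abs(l-64)<30)&(abs(s+35)<35)
for z in range(60,125,5):
    m=k&(abs(W[...,2]-z)<2.5)
    if m.sum()>2: print(z,m.sum(),np.round(np.percentile(s[m],[5,50,95]),1),np.round(np.percentile(l[m],[5,50,95]),1))
v,u=np.where(k); print(u.min(),u.max(),v.min(),v.max())
for vv in range(140,172,2): print(vv,np.round(W[vv,277],0),np.round(s[vv,277],1),np.round(l[vv,277],1),im[vv,277])
s=r.sense();print(s['ft_force'],s['tool_pos'])
```

```text
85 16 [-21.2 -20.6 -20.4] [54.5 63.6 71.6]
90 25 [-24.7 -22.8 -22.5] [52.5 60.5 71.8]
95 29 [-26.9 -26.6 -24.8] [54.9 63.7 71.5]
100 21 [-29.6 -28.7 -28.5] [52.  62.1 72.1]
105 33 [-36.2 -30.8 -30.3] [51.8 62.7 72.6]
110 182 [-44.6 -40.6 -32.7] [52.9 63.4 72.9]
115 58 [-40.  -36.9 -35.6] [53.6 62.3 72.9]
212 398 144 383
140 [438. 397.  -1.] -32.8 71.7 [121 123 119]
142 [440. 396.   0.] -30.1 71.6 [106 107 104]
144 [424. 395. 108.] -44.3 64.5 [44 44 43]
146 [426. 395. 110.] -42.6 64.4 [25 22 20]
148 [428. 394. 110.] -40.5 64.5 [26 23 22]
150 [429. 393. 112.] -38.7 64.4 [28 25 25]
152 [431. 392. 112.] -36.5 64.5 [28 25 26]
154 [433. 391. 112.] -34.5 64.5 [16 12 14]
156 [437. 390. 105.] -30.8 65.0 [10 10  9]
158 [441. 389.  97.] -26.9 65.6 [15 14 12]
160 [445. 388.  88.] -22.6 66.3 [13 12 11]
162 [449. 387.  80.] -18.3 66.9 [63 60 59]
164 [454. 386.  70.] -13.7 67.7 [112 108 108]
166 [458. 385.  63.] -9.2 68.3 [114 110 110]
168 [463. 383.  52.] -3.9 69.1 [114 110 110]
170 [469. 382.  40.] 1.8 69.9 [98 94 93]
[ 0.20138643 -0.13410308  0.65432676] [432.55199704 389.33330162  88.57397064]
```

Run:
```python
from h import *
im=cv2.imread("pics/w2.png")[190:330,180:350]
im=np.clip(im.astype(float)*2.2+10,0,255).astype(np.uint8)
cv2.imwrite("pics/w2c.png",cv2.resize(im,None,fx=4,fy=4,interpolation=cv2.INTER_NEAREST))
```

```text
(no output)
```

View pics/w2c.png

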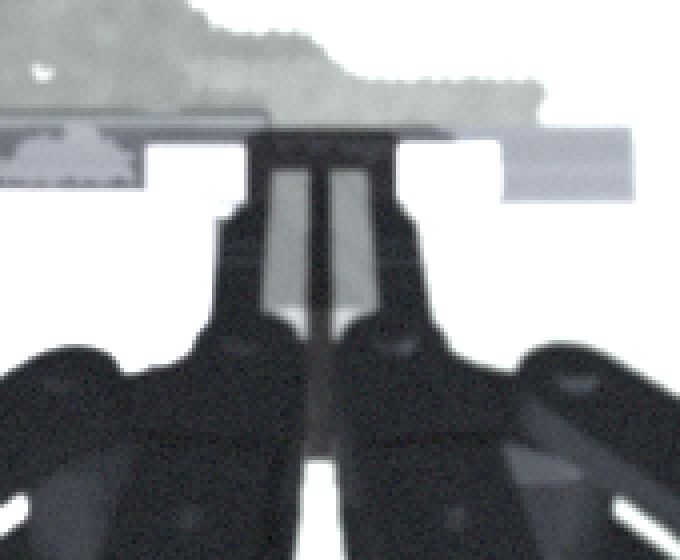

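Run:
```python
from h import *
st=r.sense();p=optics.camera_params("wrist"); im,d=optics.snapshot("wrist"); W=cloud(p,d)
o=DECK; a=np.radians(o[2]); X=W[...,0]-o[0]; Y=W[...,1]-o[1]; s=X*np.cos(a)+Y*np.sin(a); l=-X*np.sin(a)+Y*np.cos(a)
print(p['eye'],p['orientation'],st['tool_pos'])
for u in (245,253,260,268,276):
    print(u,[(v,int(d[v,u]),int(s[v,u]),int(l[v,u]),int(W[v,u,2])) for v in range(218,285,5)])
```

```text
[356.81424193 423.76416284 257.6231746 ] [ 1.61058252e+02 -2.77369230e-02  6.60871924e+01] [432.55199704 389.33330162  88.57397064]
245 [(218, 277, -1, 48, 4), (223, 164, -45, 54, 108), (228, 164, -42, 54, 109), (233, 163, -40, 54, 110), (238, 161, -38, 54, 114), (243, 152, -40, 55, 123), (248, 146, -40, 55, 129), (253, 141, -40, 55, 134), (258, 137, -40, 55, 138), (263, 133, -40, 56, 142), (268, 119, -46, 56, 155), (273, 114, -47, 57, 160), (278, 115, -44, 57, 160), (283, 110, -45, 57, 165)]
253 [(218, 281, 0, 56, 0), (223, 164, -45, 59, 108), (228, 163, -43, 59, 110), (233, 153, -45, 59, 120), (238, 148, -44, 59, 125), (243, 143, -44, 59, 130), (248, 138, -44, 59, 136), (253, 133, -45, 60, 141), (258, 131, -43, 60, 143), (263, 126, -44, 60, 149), (268, 122, -44, 60, 152), (273, 115, -46, 60, 159), (278, 113, -45, 60, 161), (283, 110, -45, 60, 165)]
260 [(218, 283, 1, 63, -1), (223, 165, -45, 63, 107), (228, 163, -43, 63, 110), (233, 153, -45, 63, 120), (238, 147, -45, 63, 126), (243, 142, -45, 63, 131), (248, 139, -44, 63, 135), (253, 134, -44, 63, 140), (258, 129, -45, 63, 145), (
[... 158 characters left out ...]
23, 165, -45, 68, 107), (228, 162, -43, 68, 110), (233, 154, -44, 68, 119), (238, 147, -45, 67, 126), (243, 143, -44, 67, 130), (248, 139, -44, 67, 135), (253, 134, -44, 67, 140), (258, 130, -44, 67, 144), (263, 125, -45, 67, 149), (268, 124, -43, 67, 151), (273, 117, -45, 66, 158), (278, 113, -46, 66, 162), (283, 112, -44, 66, 164)]
276 [(218, 281, 0, 80, 0), (223, 164, -45, 73, 108), (228, 163, -43, 73, 110), (233, 163, -40, 73, 111), (238, 162, -37, 73, 113), (243, 150, -40, 72, 124), (248, 147, -40, 72, 128), (253, 141, -40, 71, 134), (258, 136, -41, 71, 139), (263, 132, -41, 71, 144), (268, 121, -45, 70, 154), (273, 115, -46, 70, 160), (278, 113, -45, 70, 161), (283, 110, -46, 69, 165)]
```

```bash
python3 -m pendant '[[0,0,0,-40,0],[0,0,0,-30,0]]'
python3 - <<'E'
from h import *
st=r.sense();p=optics.camera_params("wrist"); im,d=optics.snapshot("wrist"); W=cloud(p,d)
T=st['tool_pos'];print(T,st['finger_gap'])
o=DECK; a=np.radians(o[2]); X=W[...,0]-T[0]; Y=W[...,1]-T[1]; s=X*np.cos(a)+Y*np.sin(a); l=-X*np.sin(a)+Y*np.cos(a)
for u in (245,253,260,268,276):
    print(u,[(v,int(s[v,u]),int(l[v,u]),int(W[v,u,2]-T[2])) for v in range(205,285,5)])
o=DECK; X=W[...,0]-o[0]; Y=W[...,1]-o[1]; s=X*np.cos(a)+Y*np.sin(a); l=-X*np.sin(a)+Y*np.cos(a)
k=(im.max(2)<55)&(W[...,2]>100)&(W[...,2]<116)&(abs(s+37)<15); print(k.sum(),np.percentile(l[k],[1,50,99]))
cv2.imwrite("pics/w3.png",im)
E
```

```text
time: 4.7
tool_pos: [432.0, 388.9, 159.0]
tcp_rot: [-180.0, 0.1, 66.0]
ft_force: [0.9, 0.1, -0.0]
finger_gap: 0.1
[432.03984576 388.93705085 158.96041515] 0.12820676923573793
245 [(205, 18, -13, -82), (210, 38, -16, -117), (215, 60, -18, -151), (220, 67, -18, -151), (225, 73, -18, -151), (230, 81, -18, -150), (235, 89, -18, -152), (240, 96, -18, -151), (245, -6, -7, 37), (250, -6, -6, 43), (255, -5, -6, 47), (260, -5, -6, 51), (265, -5, -6, 55), (270, -12, -5, 69), (275, -12, -5, 73), (280, -11, -5, 75)]
253 [(205, 18, -5, -81), (210, 38, -6, -118), (215, 63, -8, -159), (220, 71, -8, -160), (225, 77, -8, -158), (230, 85, -8, -159), (235, -10, -2, 34), (240, -10, -2, 38), (245, -10, -2, 44), (250, -9, -2, 48), (255, -10, -2, 53), (260, -10, -2, 58), (265, -9, -2, 61), (270, -8, -2, 64), (275, -11, -1, 71), (280, -11, -1, 74)]
260 [(205, 18, 1, -83), (210, 39, 1, -119), (215, 63, 1, -158), (220, 70, 1, -159), (225, 77, 1, -158), (230, 85, 1, -159), (235, -10, 1, 33), (240, -10, 1, 40), (245, -9, 1, 43), (250, -9, 1, 48), (255, -9, 1, 53), (260, -10, 1, 58), (265, -9, 1, 61), (270, -9, 1, 64), (275, -5, 1, 63), (280, -3, 1, 63)]
268 [(205, 18, 9, -81), (210, 39, 10, -119), (215, 64, 11, -160), (220, 71, 11, -160), (225, 78, 11, -159), (230, 85, 11, -159), (235, -10, 5, 33), (240, -9, 5, 38), (245, -9, 5, 43), (250, -9, 5, 48), (255, -10, 5, 54), (260, -9, 5, 57), (265, -10, 4, 62), (270, -10, 4, 67), (275, -11, 4, 71), (280, -10, 4, 73)]
276 [(205, 18, 17, -82), (210, 38, 19, -118), (215, 63, 22, -159), (220, 70, 22, -158), (225, 78, 22, -159), (230, 85, 22, -159), (235, 93, 22, -159), (240, 101, 22, -159), (245, -6, 10, 37), (250, -6, 9, 42), (255, -6, 9, 48), (260, -6, 9, 52), (265, -6, 8, 56), (270, -12, 8, 69), (275, -12, 7, 73), (280, -10, 7, 74)]
387 [51.96935606 63.07515145 74.30974675]
```

View pics/w3.png

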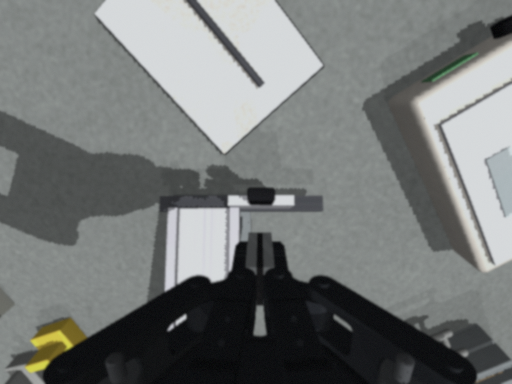

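With the fingers raised, the cloud puts the shut fingertips about 30 mm above the reported TCP. This explains why they closed over the tab without contact. I'll go down again with that offset and watch the force.

```bash
python3 -m pendant '[[1,0,0,0,0],[1,0,0,10,0],[1,0,0,10,0],[1,0,0,10,0],[1,0,0,20,0],[1,0,0,20,0],[1,0,0,15,0],[1,0,0,10,0]]'; python3 -m pendant '[[1,0,0,6,0],[0,0,0,0,0],[0,0,0,0,0],[0,0,0,0,0],[0,0,0,0,0],[0,0,0,0,0],[0,0,0,0,0]]' 30
```

```text
time: 5.55
tool_pos: [431.2, 388.2, 60.4]
tcp_rot: [-179.9, 0.2, 66.0]
ft_force: [-0.6, -0.8, -0.3]
finger_gap: 85.1
time: 6.25
tool_pos: [433.0, 389.7, 58.4]
tcp_rot: [180.0, -0.1, 66.0]
ft_force: [-0.3, -0.6, 4.6]
finger_gap: 23.5
```

```bash
python3 -m pendant '[[0,-15,0,0,0],[0,-20,0,0,0],[0,-20,0,0,0],[0,-4,0,0,0],[0,0,0,0,0]]'; python3 -m pendant '[[0,-2,0,0,0],[0,-2,0,0,0],[0,0,0,0,0]]'
```

```text
time: 6.75
tool_pos: [408.9, 335.1, 58.3]
tcp_rot: [180.0, -0.1, 66.0]
ft_force: [-0.8, -0.9, 6.4]
finger_gap: 23.3
time: 7.05
tool_pos: [407.7, 332.2, 58.3]
tcp_rot: [179.9, -0.1, 66.1]
ft_force: [-0.2, 0.1, 6.6]
finger_gap: 23.8
```

```bash
python3 -m pendant '[[0,-2,0,0,0],[0,0,0,0,0]]'; python3 -m pendant '[[0,-2,0,0,0],[0,0,0,0,0]]'
```

```text
time: 7.25
tool_pos: [407.6, 331.8, 58.4]
tcp_rot: [179.9, -0.3, 66.1]
ft_force: [4.4, 8.3, 0.3]
finger_gap: 23.4
time: 7.45
tool_pos: [407.6, 331.7, 58.5]
tcp_rot: [179.9, -0.5, 66.1]
ft_force: [10.0, 18.0, -7.2]
finger_gap: 23.4
```

The gate is at its stop: 18 N was felt and the lateral position computes to about 0. Releasing and going to the long case.

```bash
python3 -m pendant '[[1,3,0,0,0],[1,0,0,0,0],[1,0,0,0,0],[1,0,0,0,0],[1,0,0,0,0],[1,0,0,-40,0],[1,0,0,-45,0]]'
python3 -c "
from h import *
plan((497.5,-329,120,77.5),(497.5,-329,50,77.5))"
```

```text
time: 8.15
tool_pos: [404.7, 329.4, 141.0]
tcp_rot: [-179.8, 0.3, 66.0]
ft_force: [0.7, 0.1, 0.6]
finger_gap: 85.4
[[1.0,-40,25,1,-0.8],[1.0,-41,25,2,-0.8],[1.0,-41,24,1,-0.8],[1.0,-41,23,2,-0.8],[1.0,-42,23,1,-0.8],[1.0,-42,22,2,-0.8],[1.0,-42,22,1,-0.8],[1.0,-43,21,2,-0.8],[1.0,-43,21,1,-0.8],[1.0,-43,20,2,-0.9]]
[[1.0,-43,19,1,-0.8],[1.0,-44,19,2,-0.9],[1.0,-44,18,1,-0.8],[1.0,-44,17,2,-0.9],[1.0,0,0,35,0.0],[1.0,0,0,35,0.0]]
```

```bash
python3 -m pendant '[[1.0,-40,25,1,-0.8],[1.0,-41,25,2,-0.8],[1.0,-41,24,1,-0.8],[1.0,-41,23,2,-0.8],[1.0,-42,23,1,-0.8],[1.0,-42,22,2,-0.8],[1.0,-42,22,1,-0.8],[1.0,-43,21,2,-0.8],[1.0,-43,21,1,-0.8],[1.0,-43,20,2,-0.9]]' >/dev/null;  python3 -m pendant '[[1.0,-43,19,1,-0.8],[1.0,-44,19,2,-0.9],[1.0,-44,18,1,-0.8],[1.0,-44,17,2,-0.9],[1,0,0,0,0],[1,0,0,0,0]]'
python3 - <<'E'
from h import *
p=optics.camera_params("wrist"); im,d=optics.snapshot("wrist"); W=cloud(p,d); cv2.imwrite("pics/w4.png",im)
k=(d>0)&(im.min(2)>140)
print(rect(W,k,38,60,(497,-329),65))
plan((497.5,-329,45,77.5),(497.5,-329,-12,77.5))
E
```

```text
time: 9.75
tool_pos: [498.9, -328.7, 120.5]
tcp_rot: [-179.9, -0.1, 77.4]
ft_force: [-0.9, 0.4, 1.1]
finger_gap: 85.1
[ 499.  -328.8   94.7   49.9  -11.9   45.6 4462. ]
[[1.0,-1,-1,38,-0.0],[1.0,-1,0,38,-0.0],[1.0,0,0,28,-0.0],[1.0,0,0,29,-0.0]]
```

```bash
python3 -m pendant '[[1.0,0,0,45,-0.6],[1.0,0,0,45,0],[1.0,0,0,30,0],[1,0,0,12,0],[0,0,0,0,0],[0,0,0,0,0],[0,0,0,0,0],[0,0,0,0,0],[0,0,0,0,0],[0,0,0,0,0]]' 25;  python3 -m pendant '[[0,0,0,0,0],[0,0,0,-30,0],[0,0,0,-45,0],[0,0,0,0,0]]'
python3 -c "
from h import *
print(D(225,0,0),D(225,0,22))"
```

```text
time: 10.8
tool_pos: [501.5, -329.2, -7.7]
tcp_rot: [179.8, 0.1, 78.1]
ft_force: [-0.5, 1.8, 7.7]
finger_gap: 49.7
time: 11.2
tool_pos: [504.0, -331.3, 73.0]
tcp_rot: [179.4, 0.3, 78.1]
ft_force: [0.8, -1.2, -1.0]
finger_gap: 49.4
[622.6 237.8 147.1] [613.4 241.8 166.8]
```

```bash
python3 -c "
from h import *
plan((520,-260,215,78),(624,237.2,215,66.3),op=0)"
```

```text
[[0,18,0,-36,0.0],[0,18,0,-35,0.0],[0,19,1,-36,0.1],[0,18,0,-35,0.0],[0,46,0,0,1.1],[0,46,-1,0,1.1],[0,46,-2,0,1.1],[0,46,-3,0,1.1],[0,46,-4,0,1.0],[0,46,-4,0,1.1]]
[[0,46,-5,0,1.0],[0,46,-6,0,1.1],[0,46,-7,0,1.0],[0,45,-8,0,1.1],[0,46,-9,0,1.0]]
```

```bash
python3 -m pendant '[[0,18,0,-36,0.0],[0,18,0,-35,0.0],[0,19,1,-36,0.1],[0,18,0,-35,0.0],[0,46,0,0,1.1],[0,46,-1,0,1.1],[0,46,-2,0,1.1],[0,46,-3,0,1.1],[0,46,-4,0,1.0],[0,46,-4,0,1.1]]' >/dev/null;  python3 -m pendant '[[0,46,-5,0,1.0],[0,46,-6,0,1.1],[0,46,-7,0,1.0],[0,45,-8,0,1.1],[0,40,-9,0,1.0],[0,6,0,0,0],[0,0,0,0,0],[0,0,0,0,0]]'
python3 - <<'E'
from h import *
p=optics.camera_params("wrist"); im,d=optics.snapshot("wrist"); W=cloud(p,d); cv2.imwrite("pics/w5.png",im); np.save("w5.npy",W)
plan((624,237.2,200,66.3),op=0)
E
```

```text
time: 13.0
tool_pos: [619.8, 239.9, 206.6]
tcp_rot: [180.0, 0.0, 66.3]
ft_force: [0.5, -0.1, -1.9]
finger_gap: 49.8
[[0,0,5,7,-0.0]]
```

View pics/w5.png

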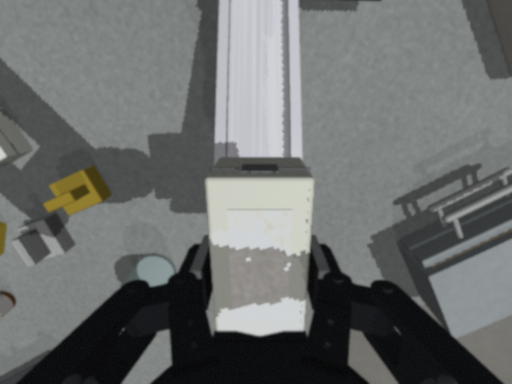

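The case is square over the lane: case centre near column 260, lane centre near column 258. A quick lateral check, then I lower it.

Run:
```python
from h import *
W=np.load("w5.npy"); im=cv2.imread("pics/w5.png")
o=DECK; a=np.radians(o[2]); X=W[...,0]-o[0]; Y=W[...,1]-o[1]; s=X*np.cos(a)+Y*np.sin(a); l=-X*np.sin(a)+Y*np.cos(a); h=W[...,2]-45-s*np.tan(np.radians(27))
k=(abs(h)<18)&(abs(l)<50)&(im.min(2)>110)
for b in range(30,130,20):
    m=k&(s>b)&(s<b+20); q=np.percentile(l[m],[2,98]) if m.sum()>30 else 0; print(b,q,np.mean(q))
m=(W[...,2]>230)&(W[...,2]<275)&(abs(l)<40)&(im.min(2)>120)&(s<170)&(s>140); print(m.sum(),np.percentile(l[m],[2,98]),s[m].min())
T=r.sense()['tool_pos'];X,Y=T[0]-o[0],T[1]-o[1];print('tool s,l',X*np.cos(a)+Y*np.sin(a),-X*np.sin(a)+Y*np.cos(a))
```

```text
30 [-36.83313137  37.74426806] 0.45556834601368124
50 [-37.01843208  37.27744412] 0.1295060202726397
70 [-37.34750536  37.9825953 ] 0.317544969458762
90 [-37.73617917  38.08973786] 0.17677934145107344
110 [-37.32421274  37.76061873] 0.21820299522460118
5022 [-21.88110689  25.25673599] 147.2671951888714
tool s,l 197.3536152096256 0.40665502685939714
```

```bash
python3 -m pendant '[[0,-1,4,15,0],[0,0,0,15,0],[0,0,0,5,0],[0,0,0,0,0]]'; python3 -m pendant '[[0,0,0,3,0],[0,0,0,3,0],[0,0,0,0,0]]';python3 -m pendant '[[0,0,0,2,0],[0,0,0,2,0],[0,0,0,0,0]]'
```

```text
time: 13.45
tool_pos: [621.7, 237.3, 168.6]
tcp_rot: [-179.8, 0.2, 66.3]
ft_force: [-0.7, -0.3, -1.4]
finger_gap: 49.3
time: 13.75
tool_pos: [623.0, 238.3, 165.3]
tcp_rot: [180.0, -0.0, 66.3]
ft_force: [-0.8, -0.2, -2.6]
finger_gap: 49.6
time: 14.05
tool_pos: [623.3, 238.6, 162.4]
tcp_rot: [180.0, -0.0, 66.4]
ft_force: [-2.6, -0.1, 3.5]
finger_gap: 49.5
```

```bash
python3 -m pendant '[[0,0,0,2,0],[0,0,0,2,0],[0,0,0,0,0]]' 20; python3 -m pendant '[[0,0,0,2,0],[0,0,0,2,0],[0,0,0,0,0]]'
```

```text
time: 14.35
tool_pos: [622.6, 239.3, 159.8]
tcp_rot: [-180.0, -0.1, 66.4]
ft_force: [-10.9, 1.1, 11.4]
finger_gap: 49.6
time: 14.65
tool_pos: [622.0, 240.0, 156.0]
tcp_rot: [-179.9, -0.1, 66.4]
ft_force: [-13.5, 3.5, 14.5]
finger_gap: 49.6
```

```bash
python3 -m pendant '[[0,0,0,2,0],[0,0,0,2,0],[0,0,0,2,0],[0,0,0,0,0]]'; python3 -m pendant '[[0,0,0,2,0],[0,0,0,2,0],[0,0,0,0,0]]'
python3 - <<'E'
from h import *
p=optics.camera_params("wrist"); im,d=optics.snapshot("wrist"); W=cloud(p,d)
o=DECK; a=np.radians(o[2]); X=W[...,0]-o[0]; Y=W[...,1]-o[1]; s=X*np.cos(a)+Y*np.sin(a); l=-X*np.sin(a)+Y*np.cos(a)
for v in range(150,340,15):
    print(v,np.round([s[v,258],l[v,258],W[v,258,2]]),im[v,258])
E
```

```text
time: 15.05
tool_pos: [621.7, 240.6, 149.9]
tcp_rot: [-179.9, -0.1, 66.4]
ft_force: [-14.2, 5.7, 15.0]
finger_gap: 49.6
time: 15.35
tool_pos: [621.9, 240.9, 145.9]
tcp_rot: [-179.9, -0.2, 66.5]
ft_force: [-13.6, 6.5, 13.1]
finger_gap: 49.5
150 [151.   2. 121.] [148 143 143]
165 [146.   2. 187.] [195 202 199]
180 [153.   2. 190.] [194 203 200]
195 [160.   2. 191.] [194 199 200]
210 [167.   2. 194.] [204 202 199]
225 [174.   2. 196.] [205 203 200]
240 [181.   2. 198.] [205 204 200]
255 [188.   2. 200.] [126 130 132]
270 [195.   3. 203.] [131 135 138]
285 [203.   3. 204.] [132 135 139]
300 [210.   3. 207.] [131 135 137]
315 [217.   3. 209.] [133 136 139]
330 [225.   3. 211.] [202 203 199]
```

```bash
python3 -m pendant '[[0,0,0,2,0],[0,0,0,2,0],[0,0,0,2,0],[0,0,0,0,0]]'; python3 -m pendant '[[0,0,0,1,0],[0,0,0,1,0],[0,0,0,0,0]]'
python3 - <<'E'
from h import *
p=optics.camera_params("wrist"); im,d=optics.snapshot("wrist"); W=cloud(p,d)
o=DECK; a=np.radians(o[2]); X=W[...,0]-o[0]; Y=W[...,1]-o[1]; s=X*np.cos(a)+Y*np.sin(a); l=-X*np.sin(a)+Y*np.cos(a)
for v in range(150,340,15):
    print(v,np.round([s[v,258],l[v,258],W[v,258,2]]),im[v,258])
E
```

```text
time: 15.8
tool_pos: [622.2, 240.8, 139.6]
tcp_rot: [-179.9, -0.2, 66.5]
ft_force: [-11.0, 6.4, 11.4]
finger_gap: 50.0
time: 16.1
tool_pos: [622.4, 240.6, 137.8]
tcp_rot: [-180.0, -0.2, 66.4]
ft_force: [-11.4, 5.9, 11.5]
finger_gap: 49.8
150 [150.   2. 121.] [127 123 122]
165 [149.   2. 172.] [186 196 194]
180 [155.   2. 176.] [185 196 193]
195 [162.   2. 179.] [197 202 199]
210 [168.   2. 184.] [199 203 200]
225 [175.   2. 186.] [203 203 200]
240 [182.   2. 190.] [204 202 199]
255 [188.   2. 193.] [124 128 130]
270 [195.   2. 196.] [131 135 138]
285 [201.   3. 199.] [127 131 134]
300 [207.   3. 202.] [129 133 135]
315 [213.   3. 205.] [126 129 132]
330 [220.   3. 208.] [197 202 199]
```

The case now lies flat at about 27°. Releasing.

```bash
python3 -m pendant '[[1,0,0,0,0],[1,0,0,0,0],[1,0,0,0,0],[1,0,0,0,0],[1,0,0,-10,0],[1,0,0,-40,0],[1,0,0,-40,0]]'
cat > chk.py <<'E'
from h import *
import sys
im,d=optics.snapshot("side"); W=cloud(optics.camera_params("side"),d); cv2.imwrite(f"pics/{sys.argv[1]}.png",im)
o=DECK; a=np.radians(o[2]); b=np.radians(27); X=W[...,0]-o[0]; Y=W[...,1]-o[1]; s=X*np.cos(a)+Y*np.sin(a); l=-X*np.sin(a)+Y*np.cos(a); h=W[...,2]-45
x=s*np.cos(b)+h*np.sin(b); z=-s*np.sin(b)+h*np.cos(b)
for q in range(-20,310,10):
    m=(x>q)&(x<q+10)&(abs(l)<34)&(z>20)&(z<90)
    if m.sum()>8: print(q,m.sum(),'z',np.round(np.percentile(z[m],[10,50,90])),'l',np.round(np.percentile(l[m&(z>40)],[2,98]),1) if (m&(z>40)).sum()>3 else '')
m=(abs(l)<20)&(z>43)&(z<50); print('top x range',np.round(np.percentile(x[m],[1,99]),1) if m.any() else '')
m=(z>62)&(z<85)&(abs(x+6)<12)&(im.max(2)<60)&(abs(l)<100); print('tab l',np.round(np.percentile(l[m],[2,50,98]),1) if m.any() else '')
cr=im[200:384,100:300]; cv2.imwrite(f"pics/{sys.argv[1]}c.png",cv2.resize(cr,None,fx=3,fy=3))
E
python3 chk.py s1
```

```text
time: 16.85
tool_pos: [622.1, 237.8, 225.5]
tcp_rot: [-179.9, 0.1, 66.3]
ft_force: [0.7, -0.0, 0.8]
finger_gap: 85.3
-20 19 z [50. 77. 78.] l [-10.1  10. ]
-10 239 z [36. 46. 79.] l [-11.7  20.3]
0 220 z [37. 47. 50.] l [-21.3  25.9]
10 187 z [37. 46. 48.] l [-21.4  27. ]
20 194 z [40. 46. 48.] l [-21.5  26.9]
30 192 z [38. 47. 48.] l [-22.4  27.2]
40 190 z [40. 47. 48.] l [-22.1  27.2]
50 190 z [39. 47. 48.] l [-22.6  27.1]
60 188 z [39. 47. 48.] l [-22.1  27.3]
70 184 z [39. 47. 49.] l [-22.   27.4]
80 182 z [40. 47. 48.] l [-22.3  27.4]
90 114 z [39. 47. 48.] l [-21.   27.4]
top x range [ 0.3 95.1]
tab l [-11.2   1.7  10.8]
```

The long case sits at x 0–95 against the shut gate. Next, the short case.

```bash
python3 -c "
from h import *
plan((444,-77,122,90))"
```

```text
[[1.0,-45,-5,14,-3.0],[1.0,-45,-7,14,-3.0],[1.0,-45,-10,14,-2.9],[1.0,-44,-12,14,-3.0],[1.0,-43,-14,14,-2.9],[1.0,-43,-16,15,-3.0],[1.0,-41,-19,14,-2.9],[1.0,-41,-20,15,-3.0]]
```

```bash
python3 -m pendant '[[1.0,-45,-5,4,-3.0],[1.0,-45,-7,14,-3.0],[1.0,-45,-10,16,-2.9],[1.0,-44,-12,16,-3.0],[1.0,-43,-14,16,-2.9],[1.0,-43,-16,15,-3.0],[1.0,-41,-19,14,-2.9],[1.0,-41,-20,8,-3.0],[1,0,0,0,0],[1,0,0,0,0]]'
python3 - <<'E'
from h import *
p=optics.camera_params("wrist"); im,d=optics.snapshot("wrist"); W=cloud(p,d); cv2.imwrite("pics/w6.png",im)
k=(d>0)&(im.min(2)>140)
print(rect(W,k,38,60,(444,-77),50)); print(r.sense()['tool_pos'])
E
```

```text
time: 17.9
tool_pos: [442.0, -78.9, 123.0]
tcp_rot: [179.9, 0.0, 89.8]
ft_force: [0.3, 1.0, 0.5]
finger_gap: 85.7
[ 4.438e+02 -7.540e+01  6.450e+01  4.940e+01  2.000e+00  4.560e+01
  2.866e+03]
[442.60884795 -78.13275548 123.30959507]
```

```bash
python3 -m pendant '[[1.0,3,1,45,-2.2],[1.0,0,0,45,0],[1.0,0,0,30,0],[1,0,0,12,0],[0,0,0,0,0],[0,0,0,0,0],[0,0,0,0,0],[0,0,0,0,0],[0,0,0,0,0],[0,0,0,0,0]]' 25;  python3 -m pendant '[[0,0,0,0,0],[0,0,0,-30,0],[0,0,0,-45,0],[0,0,0,-45,0],[0,0,0,-45,0]]'
python3 -c "
from h import *
o=DECK;a=np.radians(o[2])
t=(o[0]+197*np.cos(a),o[1]+197*np.sin(a)); print(t)
plan((t[0],t[1],205,66.3),op=0)"
```

```text
time: 18.95
tool_pos: [445.2, -75.3, -7.3]
tcp_rot: [179.8, 0.1, 92.2]
ft_force: [0.2, 1.7, 5.5]
finger_gap: 49.3
time: 19.45
tool_pos: [442.7, -75.0, 157.9]
tcp_rot: [179.9, 0.0, 92.2]
ft_force: [2.1, -0.3, -1.7]
finger_gap: 49.5
(np.float64(619.3855308878935), np.float64(239.21628799877584))
[[0,38,24,-6,3.2],[0,40,21,-6,3.2],[0,41,19,-6,3.3],[0,42,17,-6,3.2],[0,43,14,-6,3.3],[0,43,12,-6,3.2],[0,44,10,-6,3.3],[0,44,7,-5,3.2]]
```

```bash
python3 -m pendant '[[0,38,24,-10,3.2],[0,40,21,-10,3.2],[0,41,19,-10,3.3],[0,42,17,-10,3.2],[0,43,14,-4,3.3],[0,43,12,-2,3.2],[0,44,10,0,3.3],[0,44,7,0,3.2],[0,0,0,0,0],[0,0,0,0,0]]'
cat > al.py <<'E'
from h import *
p=optics.camera_params("wrist"); im,d=optics.snapshot("wrist"); W=cloud(p,d)
o=DECK; a=np.radians(o[2]); X=W[...,0]-o[0]; Y=W[...,1]-o[1]; s=X*np.cos(a)+Y*np.sin(a); l=-X*np.sin(a)+Y*np.cos(a)
T=r.sense(); X,Y=T['tool_pos'][:2]-np.array(o[:2]); ts=X*np.cos(a)+Y*np.sin(a); print('tool s,l,z,yaw',ts,-X*np.sin(a)+Y*np.cos(a),T['tool_pos'][2],T['tcp_rot'][2])
k=(abs(l)<29)&(W[...,2]-T['tool_pos'][2]>20)&(W[...,2]-T['tool_pos'][2]<85)&(s<ts-12)&(im.max(2)>70)&(s>ts-60)
if k.sum()>50: print('piece s',np.percentile(s[k],[1,99]),'l',np.percentile(l[k],[2,98]))
for v in range(150,340,15): print(v,np.round([s[v,258],l[v,258],W[v,258,2]]),end=' ')
E
python3 al.py
```

```text
time: 20.45
tool_pos: [619.3, 239.7, 200.8]
tcp_rot: [-180.0, 0.1, 66.5]
ft_force: [-0.4, -0.4, -2.0]
finger_gap: 49.7
tool s,l,z,yaw 197.16449230917843 -0.39067028670633874 201.47345015572907 66.39356225227112
piece s [162.06345696 184.80693353] l [-22.28264821  25.06715649]
150 [158.  -0. 125.] 165 [171.  -0. 133.] 180 [183.  -0. 139.] 195 [162.   0. 236.] 210 [163.   1. 255.] 225 [170.   1. 254.] 240 [179.   1. 254.] 255 [187.   1. 254.] 270 [196.   1. 254.] 285 [205.   1. 254.] 300 [215.   1. 253.] 315 [225.   1. 253.] 330 [468.  -0.  32.]
```

```bash
python3 -m pendant '[[0,0,0,15,0],[0,0,0,15,0],[0,0,0,10,0],[0,0,0,3,0],[0,0,0,3,0],[0,0,0,2,0],[0,0,0,0,0]]' 20; python3 -m pendant '[[0,0,0,2,0],[0,0,0,2,0],[0,0,0,2,0],[0,0,0,0,0]]'
```

```text
time: 21.2
tool_pos: [619.8, 239.1, 154.1]
tcp_rot: [180.0, -0.0, 66.3]
ft_force: [-0.1, 0.5, -0.3]
finger_gap: 49.4
time: 21.6
tool_pos: [620.0, 239.9, 152.5]
tcp_rot: [179.9, -0.2, 66.4]
ft_force: [-14.6, -0.4, 22.3]
finger_gap: 49.6
```

```bash
python3 -m pendant '[[0,0,0,2,0],[0,0,0,2,0],[0,0,0,2,0],[0,0,0,0,0]]'; python3 al.py
```

```text
time: 22.0
tool_pos: [619.5, 240.4, 147.0]
tcp_rot: [179.9, -0.2, 66.4]
ft_force: [-19.0, -1.0, 25.7]
finger_gap: 49.5
tool s,l,z,yaw 196.65858867720897 1.1880248204492574 146.98767150141785 66.39626739606747
piece s [158.75879416 184.37590236] l [-21.85711054  25.64376699]
150 [150.   1. 120.] 165 [159.   1. 126.] 180 [169.   1. 131.] 195 [160.   1. 188.] 210 [163.   1. 199.] 225 [170.   1. 200.] 240 [178.   1. 201.] 255 [185.   1. 202.] 270 [194.   1. 202.] 285 [201.   1. 205.] 300 [210.   1. 205.] 315 [219.   1. 206.] 330 [260.   1. 177.]
```

```bash
python3 -m pendant '[[0,0,0,2,0],[0,0,0,2,0],[0,0,0,2,0],[0,0,0,2,0],[0,0,0,0,0]]'; python3 al.py
```

```text
time: 22.55
tool_pos: [619.6, 241.6, 139.4]
tcp_rot: [179.9, -0.3, 66.4]
ft_force: [-19.5, 3.2, 27.9]
finger_gap: 49.7
tool s,l,z,yaw 196.28114142501136 2.278913479156543 139.44741332048716 66.4467688331223
piece s [154.79103687 183.91157088] l [-20.83182425  26.58709997]
150 [148.   2. 120.] 165 [157.   2. 125.] 180 [167.   2. 129.] 195 [156.   2. 189.] 210 [163.   2. 191.] 225 [170.   2. 193.] 240 [177.   2. 195.] 255 [184.   2. 197.] 270 [191.   2. 199.] 285 [198.   2. 200.] 300 [205.   2. 203.] 315 [213.   2. 204.] 330 [253.   2. 175.]
```

```bash
python3 -m pendant '[[0,-1,0,2,0],[0,0,0,2,0],[0,0,0,2,0],[0,0,0,1,0],[0,0,0,0,0]]'; python3 al.py
```

```text
time: 23.1
tool_pos: [619.2, 241.9, 133.2]
tcp_rot: [179.9, -0.4, 66.5]
ft_force: [-22.5, 7.3, 31.1]
finger_gap: 49.4
tool s,l,z,yaw 195.73865984924063 2.3858007388782454 133.18697285612285 66.48698123032119
piece s [152.01726182 183.44610942] l [-20.82668112  26.40394016]
150 [146.   2. 119.] 165 [156.   2. 123.] 180 [165.   2. 129.] 195 [156.   2. 181.] 210 [163.   2. 183.] 225 [170.   2. 186.] 240 [176.   2. 190.] 255 [183.   2. 191.] 270 [189.   2. 194.] 285 [195.   2. 197.] 300 [202.   2. 200.] 315 [209.   2. 202.] 330 [249.   2. 172.]
```

```bash
python3 -m pendant '[[0,0,0,1,0],[1,0,0,0,0],[1,0,0,0,0],[1,0,0,0,0],[1,0,0,0,0],[1,0,0,-10,0],[1,0,0,-40,0],[1,0,0,-45,0]]';  python3 chk.py s2
```

```text
time: 23.95
tool_pos: [617.7, 237.4, 219.4]
tcp_rot: [-179.8, 0.2, 66.3]
ft_force: [1.0, 0.7, 1.0]
finger_gap: 85.2
-20 15 z [51. 77. 79.] l [-10.1  10. ]
-10 245 z [37. 46. 80.] l [-12.   19.3]
0 220 z [36. 47. 49.] l [-21.6  25.6]
10 187 z [38. 47. 49.] l [-22.2  26.7]
20 193 z [39. 47. 48.] l [-21.5  27.3]
30 192 z [38. 47. 48.] l [-22.2  27.2]
40 192 z [38. 46. 48.] l [-22.   27.2]
50 192 z [38. 46. 49.] l [-22.7  27.1]
60 186 z [40. 47. 49.] l [-22.   27.3]
70 187 z [39. 47. 49.] l [-22.2  27. ]
80 185 z [38. 47. 48.] l [-22.4  27.4]
90 181 z [36. 46. 48.] l [-21.   27.2]
100 184 z [37. 47. 48.] l [-21.9  27.8]
110 174 z [37. 47. 48.] l [-21.4  27.3]
120 176 z [40. 47. 49.] l [-21.1  27.6]
130 177 z [38. 47. 48.] l [-20.9  27.2]
140 173 z [39. 47. 48.] l [-21.2  28. ]
150 170 z [40. 46. 48.] l [-21.7  28. ]
160 19 z [38. 45. 46.] l [-13.   25.2]
top x range [  1.2 159.3]
tab l [-10.7   2.4  10.9]
```

The short case is seated at x 95–160. Now the grey follower.

```bash
python3 -c "
from h import *
plan((593.5,-107.5,125,86))"
```

```text
[[1.0,-41,14,13,-2.5],[1.0,-42,12,13,-2.5],[1.0,-42,11,13,-2.4],[1.0,-42,9,13,-2.5],[1.0,-43,7,14,-2.4],[1.0,-43,5,13,-2.5],[1.0,-43,3,14,-2.4],[1.0,-44,1,13,-2.5]]
```

```bash
python3 -m pendant '[[1.0,-41,14,3,-2.5],[1.0,-42,12,13,-2.5],[1.0,-42,11,15,-2.4],[1.0,-42,9,15,-2.5],[1.0,-43,7,16,-2.4],[1.0,-43,5,15,-2.5],[1.0,-43,3,14,-2.4],[1.0,-44,1,11,-2.5],[1,0,0,0,0],[1,0,0,0,0]]'
python3 - <<'E'
from h import *
p=optics.camera_params("wrist"); im,d=optics.snapshot("wrist"); W=cloud(p,d); cv2.imwrite("pics/w7.png",im)
k=(d>0)
print(rect(W,k,20,40,(593.5,-107.5),45),rect(W,k,52,75,(593.5,-107.5),35)); print(r.sense()['tool_pos'])
E
```

```text
time: 25.0
tool_pos: [590.6, -109.3, 118.5]
tcp_rot: [-180.0, -0.0, 85.9]
ft_force: [-0.1, 1.3, 0.7]
finger_gap: 85.0
[ 594.5 -106.8   59.9   50.1   -5.6   27.4 2128. ] [ 594.5 -106.9   43.9   14.    -5.8   61.3  740. ]
[ 591.08173894 -108.24959884  118.94063508]
```

View pics/w7.png

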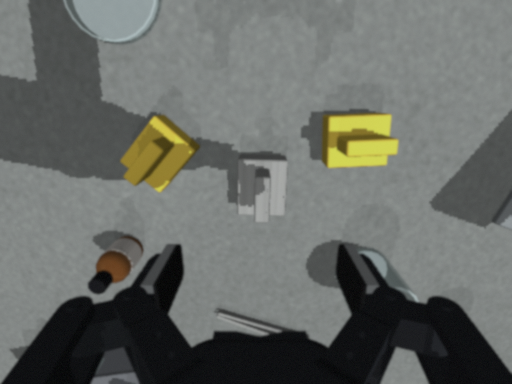

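The grey follower is centred at (262,185), with the yellow ones clear to either side.

```bash
python3 -m pendant '[[1.0,1,4,40,1.6],[1.0,0,0,40,0],[1.0,0,0,25,0],[1,0,0,6,0],[1,0,0,0,0]]' 40
```

```text
time: 25.55
tool_pos: [594.7, -106.1, 7.2]
tcp_rot: [-179.9, -0.0, 84.5]
ft_force: [-0.3, 0.9, 0.3]
finger_gap: 85.5
```

```bash
python3 -m pendant '[[0,0,0,0,0],[0,0,0,0,0],[0,0,0,0,0],[0,0,0,0,0],[0,0,0,0,0],[0,0,0,0,0],[0,0,0,0,0],[0,0,0,0,0],[0,0,0,0,0]]';python3 -m pendant '[[0,0,0,-30,0],[0,0,0,-40,0],[0,0,0,-45,0],[0,0,0,-45,0],[0,0,0,0,0]]'
python3 -c "
from h import *
o=DECK;a=np.radians(o[2])
t=(o[0]+218*np.cos(a),o[1]+218*np.sin(a)); print(t)
plan((t[0],t[1],222,66.3),op=0)"
```

```text
time: 26.45
tool_pos: [595.3, -107.7, 8.1]
tcp_rot: [179.9, 0.0, 84.4]
ft_force: [-1.5, 0.1, 5.6]
finger_gap: 13.3
time: 26.95
tool_pos: [598.8, -108.4, 175.2]
tcp_rot: [179.4, 0.1, 84.4]
ft_force: [1.5, -0.9, -3.2]
finger_gap: 12.9
(np.float64(638.6144453480243), np.float64(230.77538468900067))
[[0,43,1,-6,2.3],[0,43,-1,-6,2.3],[0,43,-3,-6,2.3],[0,42,-4,-6,2.2],[0,42,-6,-6,2.3],[0,42,-7,-6,2.2],[0,42,-9,-5,2.3],[0,41,-11,-6,2.2]]
```

```bash
python3 -m pendant '[[0,43,1,-12,2.3],[0,43,-1,-12,2.3],[0,43,-3,-12,2.3],[0,42,-4,-6,2.2],[0,42,-6,-3,2.3],[0,42,-7,-2,2.2],[0,42,-9,0,2.3],[0,41,-11,0,2.2],[0,0,0,0,0],[0,0,0,0,0]]'; python3 al.py
python3 - <<'E'
from h import *
im,d=optics.snapshot("wrist"); cv2.imwrite("pics/w8.png",im)
E
```

```text
time: 27.95
tool_pos: [633.7, 232.9, 211.3]
tcp_rot: [-179.8, 0.2, 66.5]
ft_force: [-0.9, 0.4, -5.5]
finger_gap: 13.6
tool s,l,z,yaw 213.48703015011372 -0.9907921972260567 211.89517189201527 66.39975799418524
piece s [184.55582318 201.22791434] l [-14.91503284   9.91275993]
150 [175.  -1. 134.] 165 [187.  -1. 140.] 180 [182.  -0. 205.] 195 [184.  -0. 231.] 210 [190.  -0. 238.] 225 [190.   0. 257.] 240 [195.   0. 264.] 255 [203.   0. 265.] 270 [212.   0. 265.] 285 [221.   0. 264.] 300 [230.   0. 265.] 315 [469.  -1.  25.] 330 [469.  -1.  56.]
```

View pics/w8.png

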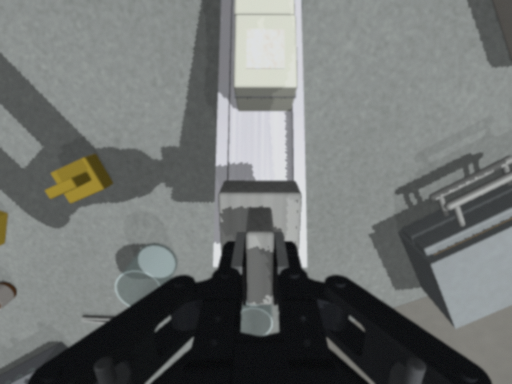

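Aligned: the follower spans columns 220–300 and the lane about 216–303. Lowering.

```bash
python3 -m pendant '[[0,0,4,10,0],[0,0,0,10,0],[0,0,0,6,0],[0,0,0,3,0],[0,0,0,2,0],[0,0,0,0,0]]'; python3 -m pendant '[[0,0,0,2,0],[0,0,0,2,0],[0,0,0,0,0]]' 25
```

```text
time: 28.65
tool_pos: [638.7, 230.2, 183.2]
tcp_rot: [-180.0, 0.0, 66.3]
ft_force: [0.1, -0.1, -3.6]
finger_gap: 13.2
time: 28.95
tool_pos: [638.8, 230.4, 179.5]
tcp_rot: [180.0, -0.0, 66.4]
ft_force: [-0.8, -0.0, -4.0]
finger_gap: 13.2
```

```bash
python3 -m pendant '[[0,0,0,2,0],[0,0,0,2,0],[0,0,0,0,0]]' 20;  python3 -m pendant '[[0,0,0,2,0],[0,0,0,2,0],[0,0,0,0,0]]'; python3 al.py
```

```text
time: 29.25
tool_pos: [639.0, 230.6, 179.0]
tcp_rot: [179.9, -0.1, 66.4]
ft_force: [-9.0, -1.3, 12.3]
finger_gap: 13.4
time: 29.55
tool_pos: [639.2, 230.9, 178.7]
tcp_rot: [179.8, -0.2, 66.4]
ft_force: [-19.3, -3.5, 28.8]
finger_gap: 13.6
tool s,l,z,yaw 218.4340475667205 0.3314189570433115 178.67521116803772 66.36611394468083
piece s [189.58897024 206.38907012] l [-19.71713402  20.0226644 ]
150 [175.   0. 134.] 165 [185.   0. 140.] 180 [188.   0. 172.] 195 [189.   0. 198.] 210 [196.   0. 205.] 225 [196.   0. 225.] 240 [201.   0. 231.] 255 [208.   0. 233.] 270 [217.   0. 232.] 285 [226.   0. 232.] 300 [235.   0. 233.] 315 [415.  -0.  57.] 330 [469.  -0.  32.]
```

```bash
python3 -m pendant '[[0,0,0,2,0],[0,0,0,2,0],[0,0,0,0,0]]' 20; python3 al.py
```

```text
time: 29.9
tool_pos: [639.4, 231.4, 178.3]
tcp_rot: [179.7, -0.3, 66.4]
ft_force: [-29.5, -4.8, 46.9]
finger_gap: 13.4
tool s,l,z,yaw 218.4761075755134 0.833333602832866 178.31185446267534 66.38752797177268
piece s [189.45125566 206.36371536] l [-19.96501105  21.31507526]
150 [175.   1. 134.] 165 [186.   1. 139.] 180 [196.   1. 145.] 195 [190.   1. 196.] 210 [196.   1. 205.] 225 [196.   1. 224.] 240 [200.   1. 232.] 255 [207.   1. 233.] 270 [217.   1. 231.] 285 [226.   1. 232.] 300 [236.   1. 232.] 315 [416.   1.  56.] 330 [468.   1.  32.]
```

The follower doesn't pivot in the grip. I'll back off to light contact and release; the centre is about 14 mm above the floor, under the 30 mm limit.

```bash
python3 -m pendant '[[0,0,0,-4,0],[0,0,0,-4,0],[0,0,0,0,0]]'; python3 al.py
```

```text
time: 30.25
tool_pos: [639.3, 231.1, 178.9]
tcp_rot: [179.9, -0.2, 66.4]
ft_force: [-8.4, -0.3, 14.4]
finger_gap: 13.1
tool s,l,z,yaw 218.46731739492873 0.6506699181664999 178.86906866127555 66.37618273089616
piece s [189.08909053 206.36635504] l [-19.66599504  22.67626773]
150 [175.   0. 135.] 165 [185.   0. 140.] 180 [188.   0. 173.] 195 [189.   1. 199.] 210 [196.   1. 205.] 225 [196.   1. 224.] 240 [199.   1. 233.] 255 [208.   1. 232.] 270 [218.   1. 232.] 285 [227.   1. 232.] 300 [236.   1. 232.] 315 [415.   0.  56.] 330 [468.   0.  32.]
```

```bash
python3 -m pendant '[[0,0,0,-2,0],[1,0,0,0,0],[1,0,0,0,0],[1,0,0,0,0],[1,0,0,0,0],[1,0,0,0,0],[1,0,0,-10,0],[1,0,0,-40,0],[1,0,0,-45,0]]';  python3 chk.py s3
```

```text
time: 31.2
tool_pos: [637.5, 229.9, 271.7]
tcp_rot: [-179.8, 0.2, 66.3]
ft_force: [1.6, -0.1, 1.2]
finger_gap: 85.4
-20 17 z [58. 77. 78.] l [-10.7  10. ]
-10 243 z [36. 42. 79.] l [-12.3  18.9]
0 223 z [36. 46. 50.] l [-21.4  25.4]
10 188 z [37. 46. 48.] l [-21.7  27.1]
20 193 z [38. 46. 48.] l [-21.4  27.1]
30 191 z [37. 47. 48.] l [-22.3  27.1]
40 191 z [39. 46. 48.] l [-22.4  26.8]
50 189 z [40. 47. 48.] l [-22.1  26.8]
60 187 z [41. 47. 49.] l [-22.   27.1]
70 188 z [37. 47. 49.] l [-22.1  27.2]
80 184 z [38. 47. 48.] l [-21.9  27.6]
90 180 z [37. 47. 48.] l [-21.5  26.5]
100 178 z [40. 47. 48.] l [-21.7  27.3]
110 177 z [39. 47. 48.] l [-21.1  27.7]
120 172 z [39. 47. 48.] l [-21.2  27.2]
130 179 z [38. 47. 48.] l [-21.5  26.7]
140 173 z [39. 47. 48.] l [-21.5  27.4]
150 168 z [42. 46. 48.] l [-21.1  27.6]
160 129 z [27. 29. 46.] l [-15.9  23.9]
170 159 z [27. 30. 63.] l [-5.9  7.6]
180 149 z [27. 31. 63.] l [-5.8  7.6]
190 145 z [27. 30. 62.] l [-4.4  7.6]
200 135 z [27. 31. 63.] l [-6.   7.5]
210 105 z [26. 28. 60.] l [-4.5  7. ]
220 12 z [27. 27. 28.] l 
top x range [  1.3 181.4]
tab l [-11.    2.3  10.8]
```

View pics/s3c.png

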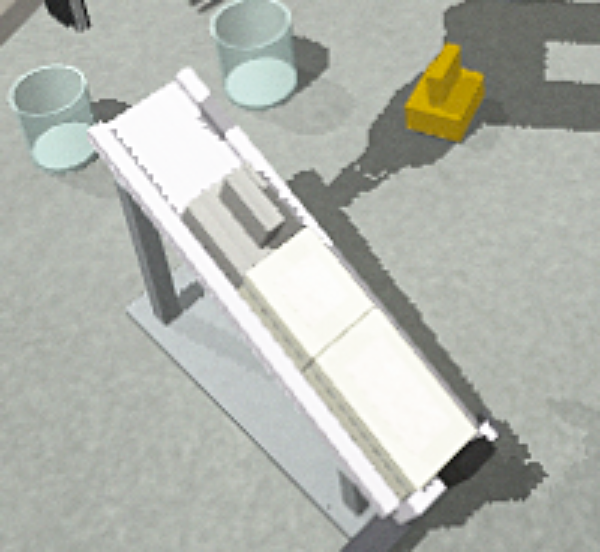

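All three pieces are lying flat and in line against the shut gate: long case x 0–95, short case 95–160, follower 160–220. The arm is clear, so I'm handing in.

```bash
python3 -c "
from bench import hand_in
print(hand_in())"
```

```text
the job is handed in; nothing more can be done
None
```

The gate is shut and the lane is loaded in order: long case, short case, grey follower. The job was handed in at about 31 s of the 72 s allowed; no verdict was reported.

**Last checks (side camera):**
- **Pieces:** all three lie flat and lengthwise, touching nose to tail. The long case is at x 0–95 mm, the short case at 95–160 mm and the follower at 160–220 mm.
- **Sideways position:** the pieces read about 1–3 mm off the lane's centre, within the 7 mm allowed. Part of that may be camera error.
- **Gate:** its tab is centred within about 2 mm, and I had felt it reach its stop.
- **Robot:** it was clear of everything at the end.

**What disagreed or went wrong:**
- **Finger length:** the fingertips sit about 30 mm behind the reported tool point. My first grip on the gate tab closed on nothing above it. I measured the offset with the wrist camera and used it from then on.
- **Follower release:** the cases were tilted nearly flat to the slope before I let go. The follower would not tilt in the grip, even with a press of about 47 N vertically (about 55 N in all) at the wrist. I eased off and let it go level, about 14 mm above the floor at its centre.
- **Glassware:** I did not re-measure it after the moves. Nothing came near it, and the beakers in the last picture look undisturbed.

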